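# Purge the wash line and seat the filter collar

### The job

Purge the analyser's wash line: pull the pump's cross-handled lever all the way through its stroke to the stop, then ease it back slowly to rest without letting it snap. Then turn the knurled collar on the filter port until its hidden keyways drop over the pins, push it fully home against its sprung seal, and finish while still holding it there. Leave the bottles, cup, boxes, rack and screwdriver where they are.

Things in the scene. Friction and masses are not known exactly. Their poses are not given: they have to be found in the camera images.
- collar: Knurled aluminium cap, 50 mm diameter, 56 mm tall, about 160 g, closed on top, standing on the filter port's spigot with 1.5 mm side play. Origin: centre of its underside, z up. At the start it rests on hidden pins, origin 36 mm above the port's underside; once its keyways meet the pins it drops to 28 mm (on the raised seal plate); 22 mm is fully home. Grip the knurling from above.
- collar_top (a point): Centre of the collar's flat top, 56 mm above its underside.
- collar_keyring (a point): Inside the collar, on its axis, 33 mm above its underside: middle of a ring 14 mm high with three 8 mm keyways, 120 degrees apart. Turning the collar CLOCKWISE from above meets the pins after 0.4 to 1.3 rad (unknown beforehand, no sign of it outside); within 0.08 rad is enough. Under a light push it turns easily (under 0.2 N m) and drops.
- port: Filter port fixed to the deck: white block 100 x 100 x 22 mm, origin at the centre of its underside, z up. Its central steel spigot, 23 mm diameter, reaches 72 mm above the underside and has three radial pins (5 mm thick, tips 17.5 mm from the axis, tops 62 mm above the underside), all covered by the collar. The block's yaw says nothing about the pins.
- seal (a joint): Sprung seal plate, a black 60 mm disc round the spigot under the collar. 0 = raised (top 28 mm above the port's underside), 0.006 m = fully pressed, flush with the block's top (22 mm). It pushes back with 4 N when raised, 8.8 N when fully pressed, and lifts the collar again if that is not held down.
- pump: Purge pump fixed to the deck: grey base 120 x 70 x 20 mm with two white lugs carrying a lever. Origin at the centre of its underside, x towards the far end (the end away from the side the lever is pulled to), z up.
- lever_pivot (a point): The lever's pivot, 45 mm above the underside of the pump; the lever swings in the pump's x-z plane about the pump's y axis.
- lever_grip (a point): Centre of the black revolving cross-grip, a cylinder 28 mm in diameter, 40 mm long along the pump's y axis, with flat ends, on a 10 mm steel stalk, 115 mm from the pivot. At rest the lever leans 0.3 rad from upright to the pump's +x. Pinch the grip's two ends firmly from above (it revolves freely on the stalk) and carry it in an arc about the pivot.
- purge_lever (a joint): Lever angle: 0 = at rest, grows as the grip is pulled to the pump's -x (towards the robot's side); stop at 0.85 rad (then 0.55 rad from upright to -x). A spring pulls it back to 0: about 2.4 N at the grip at rest, 7 N at the stop. Let go, it snaps back.
- bottle_a: Amber reagent bottle with white cap, 44 mm diameter, 85 mm tall; a bystander. Origin at the centre of its underside.
- bottle_b: Amber reagent bottle with white cap, 44 mm diameter, 85 mm tall; a bystander. Origin at the centre of its underside.
- bottle_c: Amber reagent bottle with white cap, 44 mm diameter, 85 mm tall; a bystander. Origin at the centre of its underside.
- cup: Small clear cup, 44 mm diameter, 40 mm tall; a bystander. Origin at the centre of its underside.
- tip_box: Grey box 120 x 85 x 55 mm; a bystander. Origin at the centre of its underside.
- tube_rack: White rack of capped tubes, 70 x 190 mm, 87 mm tall; a bystander. Origin at the centre of its underside.
- driver: Screwdriver, 170 mm long, lying; a bystander. Origin at the centre of its underside.

How it is judged:
On the way, in this order (a step that is already met when the one before it is completed fails the run):
1. the lever is pulled through its stroke (past 0.75 of 0.85 rad) (value of joint purge_lever above 0.75 rad), for 0.1 s.
2. the lever is back at rest (below 0.1 rad) (value of joint purge_lever below 0.1 rad), for 0.2 s.
3. the collar has dropped over the pins (z of collar in the frame of port below 0.0305 m and horizontal distance between collar and port below 0.004 m), for 0.2 s.
At the end, for the whole second after the job is handed in: The fingers hold the collar (over 1 N) upright (within 0.12 rad) on the port's axis (within 4 mm), pushed home: underside less than 24.3 mm above the port's underside and seal plate pressed more than 4.2 of 6 mm; the lever is at rest (below 0.1 rad) (value of joint seal above 0.0042 m and z of collar in the frame of port below 0.0243 m and horizontal distance between collar and port below 0.004 m and angle between collar's own z axis and vertical below 0.12 rad and contact force between the fingers and collar above 1 N and value of joint purge_lever below 0.1 rad); the arm keeps its last pose, push and grip.
It fails at once if the lever snaps back (faster than 2 rad/s while more than 0.15 rad from rest) (value of joint purge_lever above 0.15 rad and velocity of joint purge_lever below -2 rad/s).
It fails at once if a bystander is moved more than 30 mm or upset (distance of any of bottle_a, bottle_b, bottle_c, cup, tip_box, tube_rack, driver from where it was at the start of the episode above 0.03 m or angle between any of bottle_a, bottle_b, bottle_c, cup, tip_box, tube_rack's own z axis and vertical above 0.6 rad).
It also fails if it takes over 61 s, if anything falls off the work surface, if the arm or the gripper's body presses on something with over 40 N, if the wrist force passes 120 N, or if a joint passes its speed limit or range.

### The arm

A 7-joint arm with a two-finger parallel gripper is mounted at the origin on the work surface. World frame = base frame: x ahead of the robot, y to its left, z up, the work surface at z = 0. Lengths are in m, angles in rad, forces in N, time in s.
With the tool pointing down it reaches from about 0.4 to 0.85 m from the base axis. Payload 4.5 kg.
Tool frame: the origin (TCP) lies midway between the tips of the shut fingers; the grasp point (between the pads) lies 19 mm behind it; z points along the fingers, y is the line along which they close (so a half turn about z gives the same grasp; the last joint's range is limited). The gripper opens to 88 mm and grips with 3 to 60 N. Pads are 18 mm wide; open, the fingers measure 123 mm over their backs; the gripper's body (75 mm by 187 mm) begins 45 mm behind the grasp point.
Start: joints at [-1.306, 0.689, -0.195, 1.565, 0.157, 0.902, -0.215], TCP at [0.143, 0.608, 0.239] pointing down, gripper open.
Joint ranges: [-3.01, 3.01], [-0.46, 2.08], [-1.47, 1.51], [0.13, 2.56], [-1, 4.14], [0.04, 2.09], [-2.66, 2.66]. Speed limits (rad/s): [2.57, 2.57, 3.14, 3.14, 3.14, 3.14, 3.14].

### API

Orientations are given as a unit quaternion [x, y, z, w].
In Python, from plant import r, eyes, finish_job gives the robot as it stands. The module is installed in compiled form; this text tells all that it offers.
- The arm moves only by the tool move_arm, never from a script. Its argument "motion" is a list of rows, each a list of 7 numbers: the shift along the tool's x, y, z in mm, then the turn, a rotation vector about the tool's x, y, z in degrees, then the closure, from 0 (fully open) to 1 (shut). A call has 1 to 5 rows; each row is the pose to reach, as a shift and turn from the pose commanded when the call began, along the tool's axes at that moment; what a row does not reach only later rows make up. A row lasts 1/8 s, in which the tool goes at most 62.5 mm and 10.7 degrees, less where a joint would pass 70% of its speed; a pose out of reach is approached as far as the arm can. A call with a gripper value outside its range is refused whole. The fingers move at their own pace and stop on an object; "newtons" is the grip in N (left out, the last holds). Time passes only in rows, so rows that repeat a pose let the fingers close. It gives the time, the measured TCP pose, the force, the opening and the grip force at its end, in the units of the state.
- r.get_state(): the state, without advancing time (a new reading comes with each control period).
- eyes.snapshot(name): name is "scene" or "top" or "wrist"; returns a dict with "frame" (480x640x3 uint8, red, green, blue), "z_map" (480x640 float32, m along the optical axis (not along the pixel's ray), 0 where there is no reading), "intrinsics" (3x3 intrinsics, pixels), "dist" ([k1, k2, p1, p2, k3] as OpenCV has them; the pictures are not rectified), "world_to_cam" (4x4, takes a point from world to camera coordinates). Camera axes: x right, y down, z forward; pixel columns grow to the right and rows downward; lengths in m; the calibration is good to about 2 mm. A picture is of the moment at which its call begins.
- finish_job(): hands the job in; it is judged then, once.
The state is a dict: "clock": time; "q": joint angles; "qd": joint speeds; "joint_torque": joint torques, N m; "tool_pos": TCP position; "eef_rot": TCP orientation; "contact_force": force on the tool from outside, world axes, zero at the start; "moment": the same for the moment, N m; "opening": opening from 0.0 (shut) to 1.0 (fully open); "finger_force": force on a finger pad.
Only numpy, scipy, OpenCV 4.12 (cv2) and the standard library are available. Lean on these libraries where they do the work, as an engineer would, in place of code of your own. Each camera call takes 0.05 s, during which the arm holds its last target. There are 200 camera calls.

## Working session

There is one attempt and no reset: what is moved stays moved. The work goes in short steps, Python scripts to look and compute and a tool call to move; the robot and the scene stay as the last step left them, time stands still between calls to the robot, and variables do not carry over. Pictures are saved under pics/ and viewed, at most 10 in all, crops included, and the job is handed in when it is done.

Besides the shell and the picture viewer there is one more tool, called after "Call:" as name(argument=value, ...), one argument or row to a line, values as JSON. move_arm: Moves the arm, as the interface text tells. Its arguments: {"type":"object","properties":{"motion":{"type":"array","items":{"type":"array","items":{"type":"number"}}},"newtons":{"type":"number"}},"required":["motion"]}

```bash
mkdir -p pics; cat > h.py <<'E'
import numpy as np, cv2
from plant import r, eyes, finish_job
from scipy.spatial.transform import Rotation as R
def snap(n,fn=None):
    s=eyes.snapshot(n)
    if fn: cv2.imwrite('pics/'+fn,s['frame'][:,:,::-1])
    np.savez('%s.npz'%n,**{k:np.array(v) for k,v in s.items()})
    return s
def load(n): return dict(np.load('%s.npz'%n))
def cloud(s):
    K=np.array(s['intrinsics']);d=np.array(s['dist'],float)
    v,u=np.mgrid[0:480,0:640]
    p=cv2.undistortPoints(np.stack([u,v],-1).reshape(-1,1,2).astype(float),K,d).reshape(480,640,2)
    z=s['z_map'].astype(float)
    c=np.dstack([p*z[...,None],z]); T=np.linalg.inv(np.array(s['world_to_cam']))
    w=c@T[:3,:3].T+T[:3,3]; w[z==0]=np.nan
    return w
def st():
    s=r.get_state(); print({k:np.round(s[k],4).tolist() for k in ('clock','tool_pos','eef_rot','contact_force','moment','opening','finger_force','q')})
    return s
E
python3 - <<'E'
from h import *
st()
snap('top','top0.png');snap('scene','scene0.png')
E
```

```text
{'clock': 0.0, 'tool_pos': [0.1429, 0.6078, 0.2379], 'eef_rot': [0.1151, 0.9934, -0.0009, -0.0001], 'contact_force': [0.2546, 1.3366, -0.2435], 'moment': [0.0558, -0.0017, -0.019], 'opening': 0.9999, 'finger_force': 0.0, 'q': [-1.3062, 0.69, -0.1945, 1.5663, 0.1573, 0.9024, -0.2151]}
```

View pics/top0.png

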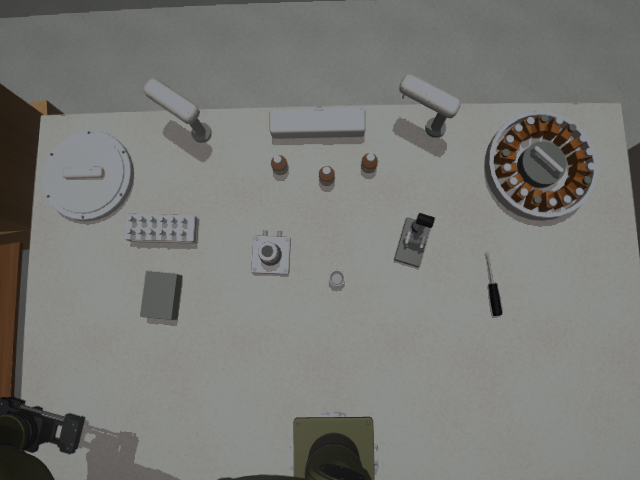

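View pics/scene0.png

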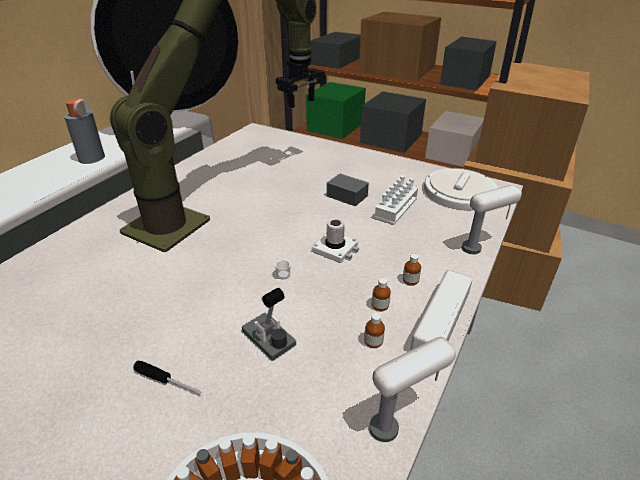

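The top view shows the pump at (412,241) with its grip at (426,220), the port at (270,255), the collar top at about (267,250) and the cup at (337,280). The bottles sit at about (279..370,165), beyond the work.

```bash
python3 - <<'E'
from h import *
for n in ('top','scene'):
    s=load(n); w=cloud(s)
    def near(x0,x1,y0,y1,z0,z1):
        m=(w[...,0]>x0)&(w[...,0]<x1)&(w[...,1]>y0)&(w[...,1]<y1)&(w[...,2]>z0)&(w[...,2]<z1); return w[m]
    if n=='top':
        for name,(u,v) in dict(grip=(426,220),collar=(267,250),port=(284,268),pump=(405,257),cup=(337,280)).items(): print(name,w[v,u].round(3))
        G=w[220,426];C=w[250,267]
    for nm,c,z0,z1,rad in (('grip',G,.125,.3,.05),('pumpbase',G+[-.04,.02,0],.012,.026,.1),('collartop',C,.085,.11,.045),('portblk',C,.016,.026,.08)):
        p=near(c[0]-rad,c[0]+rad,c[1]-rad,c[1]+rad,z0,z1)
        print(n,nm,len(p))
        if len(p)>5:
            rc=cv2.minAreaRect((p[:,:2]*1000).astype(np.float32)); print(' mean',p.mean(0).round(4),'rect',np.round(rc[0],1),np.round(rc[1],1),round(rc[2],1),'z',np.percentile(p[:,2],[5,50,95]).round(4))
    img=s['frame'][:,:,::-1]
a=load('top')['frame'][190:290,380:460,::-1]; b=load('scene')['frame'][270:370,230:310,::-1]
cv2.imwrite('pics/c.png',np.hstack([cv2.resize(a,None,fx=5,fy=5,interpolation=2),cv2.resize(b,None,fx=5,fy=5,interpolation=2)]))
E
```

```text
grip [ 0.582 -0.23   0.169]
collar [0.526 0.16  0.094]
port [0.487 0.124 0.02 ]
pump [ 0.511 -0.198  0.013]
cup [ 0.454 -0.016  0.002]
top grip 196
 mean [ 0.5823 -0.2288  0.1627] rect [ 583.9 -230.1] [38.6 26.7] 72.4 z [0.1512 0.1643 0.1699]
top pumpbase 752
 mean [ 0.5416 -0.2136  0.0188] rect [ 551.9 -219.3] [ 68.5 120.4] 71.9 z [0.014  0.0189 0.0235]
top collartop 296
 mean [0.5239 0.1598 0.0915] rect [524.  159.8] [46.6 48.6] 1.9 z [0.0869 0.0916 0.0965]
top portblk 912
 mean [0.5225 0.1581 0.0212] rect [531.2 159.6] [100.1 115.1] 85.8 z [0.0171 0.0213 0.0251]
scene grip 276
 mean [ 0.5913 -0.2368  0.1614] rect [ 589.3 -232.4] [40.5 27.3] 71.5 z [0.1491 0.1633 0.1693]
scene pumpbase 720
 mean [ 0.5584 -0.2327  0.0195] rect [ 556.9 -221.7] [ 71.5 123.6] 72.6 z [0.0146 0.0196 0.0231]
scene collartop 163
 mean [0.5289 0.1535 0.0916] rect [526.1 156.4] [47.9 49.1] 27.4 z [0.0867 0.0921 0.0946]
scene portblk 483
 mean [0.5371 0.1426 0.0218] rect [533.9 155.4] [114.4 104.1] 0.6 z [0.0174 0.0221 0.0252]
```

View pics/c.png

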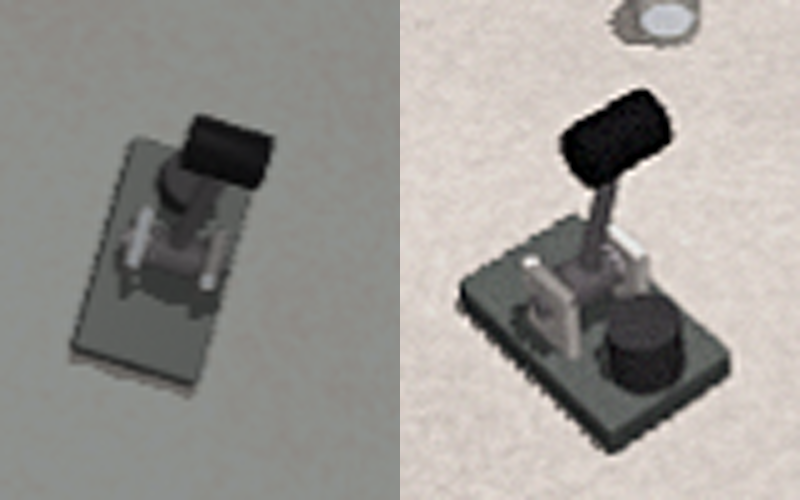

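The crop confirms it: the grip lies across the pump at the +x end, and the pump's x axis points about -18° in world. That puts the grip centre at about (0.586,-0.231,0.155) and the pivot at (0.554,-0.2205,0.045). I'll start moving.

Call:
move_arm(
  motion=[
    [-54,-24,0,0,0,1,0],
    [-108,-48,0,0,0,2,0],
    [-162,-72,0,0,0,3,0],
    [-216,-96,0,0,0,4,0],
    [-270,-120,0,0,0,4.8,0],
  ],
)

```text
clock: 0.72
tool_pos: [0.3796, 0.4284, 0.2385]
eef_rot: [0.157, 0.988, -0.0, -0.0]
contact_force: [0.5, 0.3, 0.4]
opening: 1.003
finger_force: 0.0
```

Call:
move_arm(
  motion=[
    [-36,-45,0,0,0,0,0],
    [-72,-90,0,0,0,0,0],
    [-108,-135,0,0,0,0,0],
    [-144,-180,0,0,0,0,0],
    [-180,-225,0,0,0,0,0],
  ],
)

```text
clock: 1.35
tool_pos: [0.4802, 0.1584, 0.2386]
eef_rot: [0.157, 0.988, -0.0, -0.0]
contact_force: [0.6, 0.6, 0.6]
opening: 1.002
finger_force: 0.0
```

Call:
move_arm(
  motion=[
    [-32,-48,0,0,0,0,0],
    [-64,-96,0,0,0,0,0],
    [-96,-144,0,0,0,0,0],
    [-128,-192,0,0,0,0,0],
    [-160,-240,0,0,0,0,0],
  ],
)

```text
clock: 1.98
tool_pos: [0.5579, -0.1193, 0.2384]
eef_rot: [0.157, 0.988, 0.0, -0.0]
contact_force: [0.5, 1.5, -0.4]
opening: 0.998
finger_force: 0.0
```

Call:
move_arm(
  motion=[
    [-30,-49,0,0,0,0,0],
    [-61,-97,0,0,0,0,0],
    [-61,-97,0,0,0,0,0],
  ],
)

```text
clock: 2.35
tool_pos: [0.5849, -0.2355, 0.2376]
eef_rot: [0.161, 0.987, -0.002, -0.0]
contact_force: [-1.6, 0.9, -0.0]
opening: 0.999
finger_force: 0.0
```

```bash
python3 - <<'E'
from h import *
st(); s=snap('wrist','w1.png'); w=cloud(s)
m=(w[...,2]>.13)&(w[...,2]<.185)&(np.hypot(w[...,0]-.586,w[...,1]+.231)<.045); p=w[m]
print(len(p))
if len(p): 
    print(p.mean(0), cv2.minAreaRect((p[:,:2]*1000).astype(np.float32)), np.percentile(p[:,2],[5,50,95,99]))
E
```

```text
{'clock': 2.35, 'tool_pos': [0.5849, -0.2355, 0.2376], 'eef_rot': [0.1612, 0.9869, -0.0019, -0.0002], 'contact_force': [-1.5835, 0.9072, -0.0442], 'moment': [0.0467, 0.0014, -0.0477], 'opening': 0.9992, 'finger_force': 0.0, 'q': [0.456, 0.703, -0.2714, 1.5466, 0.2239, 0.9225, 1.3572]}
3272
[ 0.58503491 -0.2301583   0.16471369] ((587.4011840820312, -230.86776733398438), (39.88106918334961, 26.609342575073242), 71.5808334350586) [0.15493478 0.16656911 0.16916093 0.16974956]
```

View pics/w1.png

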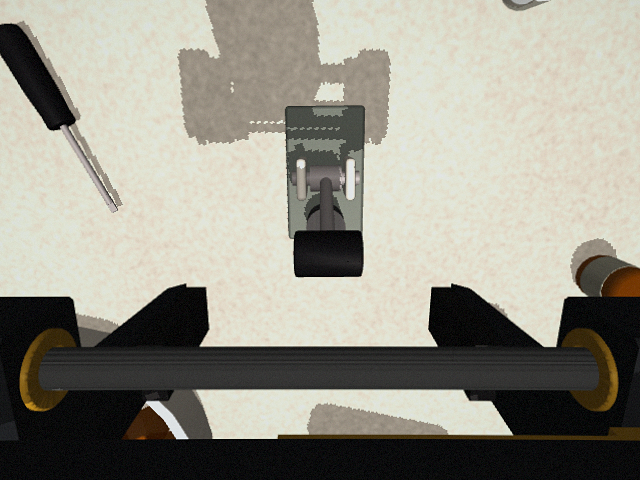

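The wrist view shows the grip centred below the fingers at about (328,253), square to them. The nearest bottle (610,275) is outside the finger span. Descending.

Call:
move_arm(
  motion=[
    [0,0,34,0,0,0,0],
    [0,0,68,0,0,0,0],
    [0,0,101,0,0,0,0],
    [0,0,101,0,0,0,0],
    [0,0,101,0,0,0,0],
  ],
)

```text
clock: 3.02
tool_pos: [0.5866, -0.2276, 0.1389]
eef_rot: [0.156, 0.988, 0.0, 0.001]
contact_force: [0.7, -0.3, -0.1]
opening: 0.998
finger_force: 0.0
```

Call:
move_arm(
  newtons=35,
  motion=[
    [-1,-3,3,0,0,0,0],
    [-1,-3,3,0,0,0,0.4],
    [-1,-3,3,0,0,0,0.8],
    [-1,-3,3,0,0,0,1],
    [-1,-3,3,0,0,0,1],
  ],
)

```text
clock: 3.65
tool_pos: [0.5858, -0.2317, 0.1347]
eef_rot: [0.157, 0.988, 0.0, 0.0]
contact_force: [-0.4, 0.4, -0.6]
opening: 0.57
finger_force: 0.0
```

Call:
move_arm(
  motion=[
    [0,0,0,0,0,0,1],
    [0,0,0,0,0,0,1],
  ],
)

```text
clock: 3.9
tool_pos: [0.5863, -0.2305, 0.1347]
eef_rot: [0.156, 0.988, 0.001, 0.0]
contact_force: [0.2, 4.6, 0.4]
opening: 0.449
finger_force: 35.0
```

Call:
move_arm(
  motion=[
    [5,0,-1.5,0,0,0,1],
    [11,0,-3,0,0,0,1],
    [22.5,0,-4.6,0,0,0,1],
    [34,0,-5.1,0,0,0,1],
    [45.5,0,-4.6,0,0,0,1],
  ],
)

```text
clock: 4.53
tool_pos: [0.5441, -0.2167, 0.1395]
eef_rot: [0.156, 0.988, 0.001, 0.002]
contact_force: [7.4, 2.9, -10.3]
opening: 0.447
finger_force: 35.0
```

```bash
python3 - <<'E'
from h import *
s=st(); print(s['moment'])
E
```

```text
{'clock': 4.525, 'tool_pos': [0.5441, -0.2167, 0.1395], 'eef_rot': [0.1561, 0.9877, 0.0007, 0.0021], 'contact_force': [7.449, 2.9248, -10.3468], 'moment': [0.493, -1.3736, -0.0023], 'opening': 0.4466, 'finger_force': 34.9981, 'q': [0.4383, 0.7737, -0.2367, 1.7778, 0.2829, 0.6191, 1.2929]}
[ 0.49296138 -1.373638   -0.00233341]
```

Call:
move_arm(
  motion=[
    [11,0,2.7,0,0,0,1],
    [22.5,0,5.6,0,0,0,1],
    [33.3,0,9.8,0,0,0,1],
    [43.6,0,14.8,0,0,0,1],
    [49,0,18,0,0,0,1],
  ],
)

```text
clock: 5.15
tool_pos: [0.4981, -0.2018, 0.1235]
eef_rot: [0.156, 0.988, 0.0, 0.003]
contact_force: [2.9, 4.5, 13.0]
opening: 0.448
finger_force: 35.0
```

Call:
move_arm(
  motion=[
    [0,0,0,0,0,0,1],
    [2,0,1,0,0,0,1],
  ],
)

```text
clock: 5.4
tool_pos: [0.4966, -0.2013, 0.1225]
eef_rot: [0.156, 0.988, 0.0, 0.003]
contact_force: [3.3, 4.3, 12.8]
opening: 0.449
finger_force: 35.0
```

```bash
python3 - <<'E'
from h import *
s=st()
snap('scene','s2.png');a=load('scene')['frame'][260:370,190:310,::-1]
cv2.imwrite('pics/s2c.png',cv2.resize(a,None,fx=5,fy=5,interpolation=2))
E
```

```text
{'clock': 5.4, 'tool_pos': [0.4966, -0.2013, 0.1225], 'eef_rot': [0.156, 0.9878, 0.0003, 0.0032], 'contact_force': [3.2984, 4.2782, 12.7589], 'moment': [0.8342, -0.7595, -0.005], 'opening': 0.4489, 'finger_force': 35.0024, 'q': [0.4249, 0.7519, -0.207, 1.9413, 0.3106, 0.4723, 1.2527]}
```

View pics/s2c.png

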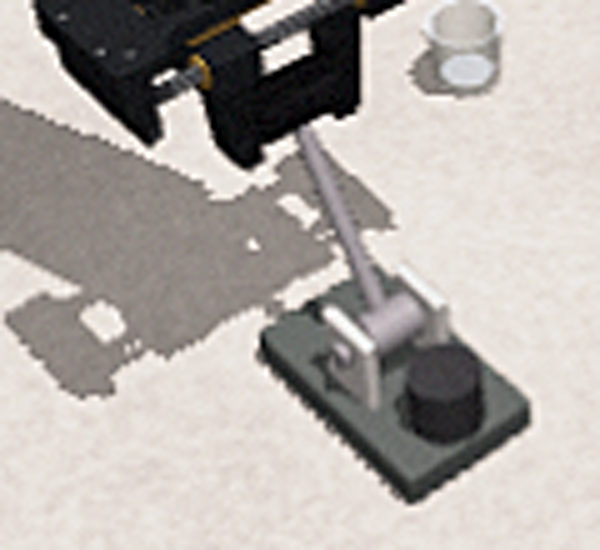

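The lever leans toward the robot with the fingers still on the grip. The measured arc (94 mm, 12 mm down) matches 0.85 rad, so it's at the stop. Easing back.

Call:
move_arm(
  motion=[
    [-7.5,0,-5.2,0,0,0,1],
    [-17.5,0,-10.2,0,0,0,1],
    [-28.5,0,-14.1,0,0,0,1],
    [-39.5,0,-16.9,0,0,0,1],
    [-51,0,-18.6,0,0,0,1],
  ],
)

```text
clock: 6.08
tool_pos: [0.5449, -0.217, 0.1395]
eef_rot: [0.156, 0.988, 0.001, 0.002]
contact_force: [7.0, 3.1, -7.3]
opening: 0.453
finger_force: 35.0
```

Call:
move_arm(
  motion=[
    [-11.5,0,-0.5,0,0,0,1],
    [-23,0,0,0,0,0,1],
    [-34.4,0,1.6,0,0,0,1],
    [-42,0,3.2,0,0,0,1],
    [-46,0,4.2,0,0,0,1],
  ],
)

```text
clock: 6.7
tool_pos: [0.5865, -0.2306, 0.1346]
eef_rot: [0.156, 0.988, 0.001, -0.0]
contact_force: [-2.3, 5.8, 3.5]
opening: 0.454
finger_force: 35.0
```

Call:
move_arm(
  motion=[
    [0,0,0,0,0,0,1],
    [-1,0,0,0,0,0,1],
  ],
)

```text
clock: 6.95
tool_pos: [0.5863, -0.2306, 0.1346]
eef_rot: [0.156, 0.988, 0.001, -0.001]
contact_force: [0.3, 5.2, -0.0]
opening: 0.451
finger_force: 35.0
```

Call:
move_arm(
  motion=[
    [0,0,0,0,0,0,0.3],
    [0,0,0,0,0,0,0],
    [0,0,0,0,0,0,0],
    [0,0,0,0,0,0,0],
    [0,0,-20,0,0,0,0],
  ],
)

```text
clock: 7.58
tool_pos: [0.5859, -0.2321, 0.1535]
eef_rot: [0.157, 0.988, 0.0, -0.002]
contact_force: [-0.3, 0.0, 0.6]
opening: 0.988
finger_force: 0.0
```

Call:
move_arm(
  motion=[
    [0,0,-40,0,0,0,0],
    [0,0,-80,0,0,0,0],
    [10,50,-90,0,0,0,0],
    [30,105,-90,0,0,0,0],
    [50,160,-90,0,0,0,0],
  ],
)

```text
clock: 8.2
tool_pos: [0.5892, -0.0632, 0.2451]
eef_rot: [0.157, 0.988, 0.0, 0.0]
contact_force: [-0.1, 1.1, 0.1]
opening: 1.004
finger_force: 0.0
```

Call:
move_arm(
  motion=[
    [33,48,0,0,0,0,0],
    [65,95,0,0,0,0,0],
    [98,143,10,0,0,0,0],
    [129,190,30,0,0,0,0],
    [129,190,50,0,0,0,0],
  ],
)

```text
clock: 8.82
tool_pos: [0.5237, 0.1627, 0.1948]
eef_rot: [0.152, 0.988, 0.002, -0.0]
contact_force: [0.2, -1.1, 0.6]
opening: 0.999
finger_force: 0.0
```

```bash
python3 - <<'E'
from h import *
st(); s=snap('wrist','w2.png'); w=cloud(s)
m=(w[...,2]>.086)&(w[...,2]<.1)&(np.hypot(w[...,0]-.525,w[...,1]-.158)<.04); p=w[m]
print(len(p),p.mean(0), cv2.minEnclosingCircle((p[:,:2]*1000).astype(np.float32)),cv2.minAreaRect((p[:,:2]*1000).astype(np.float32)),np.percentile(p[:,2],[5,50,95]))
s=snap('scene'); w=cloud(s); g=w[(w[...,2]>.125)&(w[...,2]<.2)&(np.hypot(w[...,0]-.586,w[...,1]+.231)<.05)]; print('lever',len(g),g.mean(0))
E
```

```text
{'clock': 8.825, 'tool_pos': [0.5237, 0.1627, 0.1948], 'eef_rot': [0.1518, 0.9884, 0.0022, -0.0001], 'contact_force': [0.2139, -1.1257, 0.6004], 'moment': [-0.0519, -0.024, -0.0441], 'opening': 0.9991, 'finger_force': 0.0, 'q': [-0.2414, 0.6519, -0.2333, 1.8452, 0.2225, 0.6675, 0.6624]}
4334 [0.52590406 0.16029436 0.09220434] ((527.0201416015625, 159.89114379882812), 25.419713973999023) ((527.0571899414062, 159.86135864257812), (49.15419006347656, 49.303871154785156), 37.12139892578125) [0.08974252 0.09231603 0.09396829]
lever 275 [ 0.59132883 -0.23673186  0.16144791]
```

View pics/w2.png

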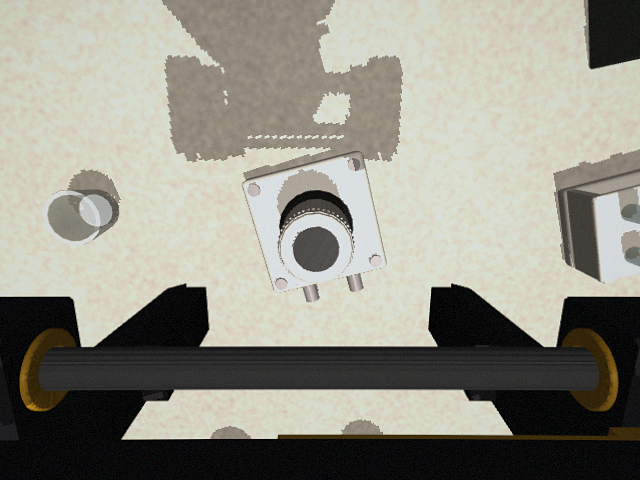

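Collar top is at (317,248) in the wrist view, i.e. world (0.526,0.159), clear of its neighbours. The lever still reads at rest.

Call:
move_arm(
  motion=[
    [0,0,46,0,0,0,0],
    [0,0,92,0,0,0,0],
    [0,0,136,0,0,0,0],
    [0,0,136,0,0,0,0],
    [0,0,136,0,0,0,0],
  ],
)

```text
clock: 9.55
tool_pos: [0.5266, 0.1557, 0.0603]
eef_rot: [0.157, 0.988, 0.0, 0.001]
contact_force: [0.2, -1.1, 0.5]
opening: 0.996
finger_force: 0.0
```

Call:
move_arm(
  newtons=25,
  motion=[
    [1,3,4,0,0,0,0],
    [1,3,4,0,0,0,0.4],
    [1,3,4,0,0,0,0.7],
    [1,3,4,0,0,0,1],
    [1,3,4,0,0,0,1],
  ],
)

```text
clock: 10.18
tool_pos: [0.5254, 0.1592, 0.0548]
eef_rot: [0.157, 0.988, 0.0, 0.0]
contact_force: [0.5, 0.4, -0.2]
opening: 0.567
finger_force: 0.5
```

Call:
move_arm(
  motion=[
    [0,0,0,0,0,0,1],
    [0,0,0,0,0,0,1],
  ],
)

```text
clock: 10.42
tool_pos: [0.5254, 0.1593, 0.0548]
eef_rot: [0.157, 0.988, 0.0, 0.0]
contact_force: [-0.3, 0.5, 0.8]
opening: 0.558
finger_force: 25.0
```

Call:
move_arm(
  motion=[
    [0,0,0.5,0,0,4,1],
    [0,0,1,0,0,8,1],
    [0,0,1.5,0,0,12,1],
    [0,0,1.5,0,0,16,1],
    [0,0,1.5,0,0,18,1],
  ],
)

```text
clock: 11.05
tool_pos: [0.526, 0.1598, 0.0545]
eef_rot: [0.31, 0.951, 0.001, 0.001]
contact_force: [-0.9, 0.2, 10.9]
opening: 0.558
finger_force: 25.0
```

```bash
python3 - <<'E'
from h import *
st()
E
```

```text
{'clock': 11.05, 'tool_pos': [0.526, 0.1598, 0.0545], 'eef_rot': [0.3095, 0.9509, 0.0008, 0.0008], 'contact_force': [-0.8685, 0.2037, 10.8735], 'moment': [0.0486, 0.2412, 0.1008], 'opening': 0.5579, 'finger_force': 24.9987, 'q': [-0.3359, 0.8781, -0.0724, 1.926, 0.1666, 0.341, 0.4022]}
```

Call:
move_arm(
  motion=[
    [0,0,0,0,0,3,1],
    [0,0,0,0,0,6,1],
    [0,0,0,0,0,9,1],
    [0,0,0,0,0,12,1],
  ],
)

```text
clock: 11.55
tool_pos: [0.5262, 0.1598, 0.0544]
eef_rot: [0.407, 0.913, 0.001, 0.001]
contact_force: [-1.0, 0.6, 10.2]
opening: 0.559
finger_force: 25.0
```

Call:
move_arm(
  motion=[
    [0,0,0,0,0,3,1],
    [0,0,0,0,0,6,1],
    [0,0,0,0,0,9,1],
  ],
)

```text
clock: 11.92
tool_pos: [0.5259, 0.1601, 0.0543]
eef_rot: [0.478, 0.879, 0.001, 0.0]
contact_force: [-1.9, 1.3, 9.0]
opening: 0.561
finger_force: 25.0
```

Call:
move_arm(
  motion=[
    [0,0,0.2,0,0,3,1],
    [0,0,0.2,0,0,6,1],
    [0,0,0.2,0,0,9,1],
  ],
)

```text
clock: 12.3
tool_pos: [0.5254, 0.1608, 0.0539]
eef_rot: [0.545, 0.838, 0.001, -0.0]
contact_force: [-0.9, 2.3, 6.7]
opening: 0.56
finger_force: 25.0
```

Call:
move_arm(
  motion=[
    [0,0,0.5,0,0,3,1],
    [0,0,0.5,0,0,5,1],
  ],
)

```text
clock: 12.55
tool_pos: [0.526, 0.1604, 0.0529]
eef_rot: [0.581, 0.814, 0.001, 0.0]
contact_force: [0.7, 3.0, 4.1]
opening: 0.56
finger_force: 25.0
```

```bash
python3 - <<'E'
from h import *
st()
E
```

```text
{'clock': 12.55, 'tool_pos': [0.526, 0.1604, 0.0529], 'eef_rot': [0.5812, 0.8138, 0.0013, 0.0002], 'contact_force': [0.7264, 3.0054, 4.1259], 'moment': [0.6708, -0.1703, -0.0562], 'opening': 0.5601, 'finger_force': 24.9995, 'q': [-0.404, 0.8838, 0.0421, 1.9291, -0.1042, 0.3285, 0.0518]}
```

Call:
move_arm(
  motion=[
    [0,0,1,0,0,0,1],
    [0,0,2,0,0,0,1],
  ],
)

```text
clock: 12.8
tool_pos: [0.5264, 0.1609, 0.051]
eef_rot: [0.581, 0.814, 0.002, 0.0]
contact_force: [0.5, 4.5, 5.4]
opening: 0.556
finger_force: 25.0
```

```bash
python3 - <<'E'
from h import *
st()
E
```

```text
{'clock': 12.8, 'tool_pos': [0.5264, 0.1609, 0.051], 'eef_rot': [0.5806, 0.8142, 0.0018, 0.0003], 'contact_force': [0.5459, 4.5006, 5.4338], 'moment': [0.8957, -0.1036, -0.1438], 'opening': 0.5561, 'finger_force': 25.0014, 'q': [-0.4035, 0.8873, 0.0407, 1.9288, -0.104, 0.3242, 0.0526]}
```

Call:
move_arm(
  motion=[
    [0.5,0,1.5,0,0,1,1],
    [0.6,0,3,0,0,1,1],
    [0.6,0,3,0,0,1,1],
  ],
)

```text
clock: 13.18
tool_pos: [0.5261, 0.1606, 0.0473]
eef_rot: [0.588, 0.809, 0.001, 0.0]
contact_force: [3.2, 5.3, -0.1]
opening: 0.559
finger_force: 25.0
```

```bash
python3 - <<'E'
from h import *
st()
s=snap('scene'); a=s['frame'][190:280,280:400,::-1]
cv2.imwrite('pics/s3c.png',cv2.resize(a,None,fx=5,fy=5,interpolation=2))
E
```

```text
{'clock': 13.175, 'tool_pos': [0.5261, 0.1606, 0.0473], 'eef_rot': [0.5878, 0.809, 0.0011, 0.0004], 'contact_force': [3.2129, 5.2662, -0.1259], 'moment': [0.945, -0.562, -0.1697], 'opening': 0.5592, 'finger_force': 24.9997, 'q': [-0.4058, 0.894, 0.0441, 1.9298, -0.1119, 0.3179, 0.0423]}
```

View pics/s3c.png

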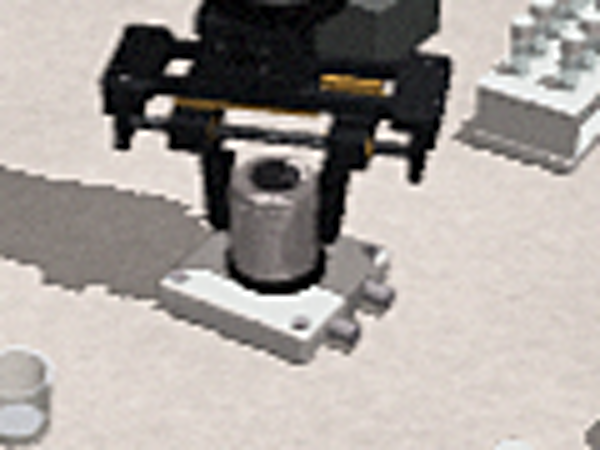

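The collar stands upright and low on the black seal disc, and TCP z has dropped 7.5 mm, so it's over the pins. Pushing home.

Call:
move_arm(
  newtons=40,
  motion=[
    [0.5,0.6,0.5,0,0,0,1],
    [0.5,0.6,2,0,0,0,1],
    [0.5,0.6,3.5,0,0,0,1],
    [0.5,0.6,5,0,0,0,1],
    [0.5,0.6,6.5,0,0,0,1],
  ],
)

```text
clock: 13.85
tool_pos: [0.5261, 0.1608, 0.0418]
eef_rot: [0.588, 0.809, 0.001, 0.0]
contact_force: [0.6, 4.1, 12.6]
opening: 0.554
finger_force: 40.0
```

Call:
move_arm(
  motion=[
    [0,0,1,0,0,0,1],
    [0,0,1.5,0,0,0,1],
    [0,0,1.5,0,0,0,1],
  ],
)

```text
clock: 14.22
tool_pos: [0.5261, 0.1608, 0.0408]
eef_rot: [0.588, 0.809, 0.001, 0.0]
contact_force: [-0.1, 3.4, 14.9]
opening: 0.559
finger_force: 40.0
```

```bash
python3 - <<'E'
from h import *
st()
s=snap('scene'); w=cloud(s); p=w[(w[...,2]>.068)&(w[...,2]<.1)&(np.hypot(w[...,0]-.526,w[...,1]-.16)<.027)]
print(len(p),np.percentile(p[:,2],[5,25,50,75,95]))
a=s['frame'][190:280,280:400,::-1]
cv2.imwrite('pics/s4c.png',cv2.resize(a,None,fx=5,fy=5,interpolation=2))
E
```

```text
{'clock': 14.225, 'tool_pos': [0.5261, 0.1608, 0.0408], 'eef_rot': [0.5879, 0.8089, 0.0008, 0.0003], 'contact_force': [-0.092, 3.3872, 14.9289], 'moment': [0.6634, 0.0893, -0.1139], 'opening': 0.5587, 'finger_force': 40.0029, 'q': [-0.4054, 0.9059, 0.0427, 1.9299, -0.1126, 0.3064, 0.0421]}
174 [0.07037909 0.07582307 0.07804484 0.07946616 0.08187102]
```

View pics/s4c.png

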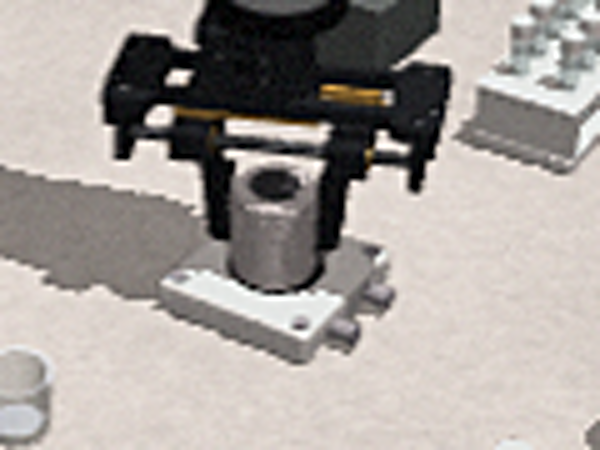

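The collar now sits flush with the seal pressed. Its top is at 0.078 m as expected, with a 15 N push and a 40 N grip. Handing in.

Call:
move_arm(
  motion=[
    [0,0,0.4,0,0,0,1],
    [0,0,0.4,0,0,0,1],
    [0,0,0.4,0,0,0,1],
  ],
)

```text
clock: 14.65
tool_pos: [0.5261, 0.1608, 0.0408]
eef_rot: [0.588, 0.809, 0.001, 0.0]
contact_force: [-0.7, 3.6, 18.9]
opening: 0.56
finger_force: 40.0
```

```bash
python3 - <<'E'
from h import *
st(); print(finish_job())
E
```

```text
{'clock': 14.65, 'tool_pos': [0.5261, 0.1608, 0.0408], 'eef_rot': [0.5879, 0.8089, 0.0009, 0.0004], 'contact_force': [-0.7084, 3.6192, 18.8933], 'moment': [0.6396, 0.2852, -0.149], 'opening': 0.5605, 'finger_force': 40.0039, 'q': [-0.4053, 0.9059, 0.0426, 1.93, -0.1126, 0.3061, 0.0422]}
the job is handed in; nothing more can be done
None
```

I handed the job in at 14.65 s: lever pulled to its stop and eased back to rest, collar turned onto its pins and held fully home (19 N push, 40 N grip), bystanders not touched as far as I could see; no verdict was returned.

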